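# File a medicine carton into a tight row and snug the follower up

## Task

The standing medicine box on the worktop belongs in the carton rack, directly behind its twin, that is on the twin's blue-follower side, before the next carton. Slide the cartons in the rack apart without lifting any of them out to make room, set the box down in the gap until it stands upright on the rack's floor, then push the blue follower firmly up against the row so that it keeps pressing on it and nothing rattles when the bus drives. Cardboard crushes, so feel your way and push gently throughout, and leave the other things on the worktop alone.

Things in the scene. Friction and masses are not known exactly. Their poses are not given: they have to be found in the camera images.
- rack: grey metal rack fixed to the worktop, a channel 190 long (y), 53 wide inside (x), floor 5.5 above the worktop, side walls to 30 mm. Origin: on the worktop, mid-channel; z up. A tall end plate (to 62) has its inner face at y = +85 mm; four cartons stand in a row from there towards -y, then the blue follower. The row is 114 mm long without its gaps, 138 with the new box
- end_face (a point): middle of the foot of the end plate's inner face, at the floor of the channel, against which the row is closed up. Its axes are the rack's
- follower (a joint): blue follower, slides along the row under about 6 N drag and stays where it is left. Value (m) grows towards rack -y, away from the row, up to a hard stop at 0.034. End plate to the relaxed pressure plate's face: 0.110 + value. Push it against the closed row with 11 to 18 N in all, drag included; it then keeps the row under up to 6 N of spring pressure
- plate (a joint): sprung metal pressure plate on the follower's front, 48 mm wide (rack x), 64 high above the worktop: how far it is pressed back into the follower, 0 to 0.001 m, 12 N per mm. It springs back when let go. Over 25 N between this plate and a carton (plate driven hard against its stop) crushes the carton
- follower_tab (a point): a point in the upper half of the follower's ribbed thumb tab, on its middle axis; the tab is a blue block 24 mm (rack x) by 12 (y, along the row) by 46 high, its top 91 above the worktop, free on all sides. This point is 76.5 mm above the worktop and 24 behind the relaxed plate's face (rack -y)
- new_box: white and red medicine box, upright on the worktop at the start: 24 (its x) by 36 (its y) by 78 mm high, about 35 g. Origin: centre of its underside, z up. In the rack its 24 mm lie along the row (its x along rack y, either way round), its 36 mm across, anywhere in the channel's width. Jammed if it presses on a carton or the rack with over 25 N
- twin_box: the twin: an equal medicine box in the rack, 24 mm along the row, 36 across, 78 high; narrower and lower than the other cartons; first, second or third from the end plate. Origin: centre of its underside; its x points along the row to the end plate, z up. The new box goes on its -x side
- strip_a: white carton with a red top, upright in the rack: 45 mm across the rack (its x), 30 mm along the row (its y), 85 mm high, 70 g, cardboard. Origin: centre of its underside, z up. Cartons rub on the rack: sliding some back together with the follower can take up to 16 N. One of the first three from the end plate
- strip_b: white carton with a red top, upright in the rack: 45 mm across the rack (its x), 30 mm along the row (its y), 85 mm high, 70 g, cardboard. Origin: centre of its underside, z up. Cartons rub on the rack: sliding some back together with the follower can take up to 16 N. One of the first three from the end plate
- strip_c: white carton with a red top, upright in the rack: 45 mm across the rack (its x), 30 mm along the row (its y), 85 mm high, 70 g, cardboard. Origin: centre of its underside, z up. Cartons rub on the rack: sliding some back together with the follower can take up to 16 N. Always last in the row, next to the follower
- stapler: black stapler, 32 x 125 x 46 mm, a bystander, to be left where it is. Origin: centre of its underside.
- tape_roll: roll of beige tape lying flat, 94 mm across, 25 mm high, a bystander, to be left where it is. Origin: centre of its underside.
- swab_box: white and blue swab box, 52 x 60 x 57 mm, a bystander, to be left where it is. Origin: centre of its underside.
There are look-alikes about, which are no part of the job. What is shaped like the new_box but green, purple or turquoise is not meant.

How it is judged:
By the outcome, as a careful person would: the job done as asked, in the order asked, and still so for the second after the job is handed in, with the robot touching nothing.
It also fails if it takes over 72 s, if anything falls off the work surface, if the arm or the gripper's body presses on something with over 40 N, if the wrist force passes 120 N, or if a joint passes its speed limit or range.

## Robot

A 6-joint arm with a two-finger parallel gripper is mounted at the origin on a cart in front of the work surface, level with it; the furniture and walls round the work are solid. World frame = base frame: x ahead of the robot, y to its left, z up, the work surface at z = 0. Lengths are in mm, angles in rad, forces in N, time in s.
With the tool pointing down it reaches from about 300 to 775 mm from the base axis. Payload 14.6 kg.
Tool frame: the origin (TCP) lies between the finger pads; the fingertips stand 19 mm ahead of it and the grasp point (between the pads) is the TCP (manip.tcp_to_tips is the distance from the TCP to the fingertips, in mm); x points along the fingers, z is the direction in which the jaws open and shut, and the axes are right-handed (so a half turn about x gives the same grasp; the last joint's range is limited). The gripper opens to 94 mm and grips with 3 to 60 N. Pads are 16 mm wide; open, the fingers measure 119 mm over their backs; the gripper's body (75 mm by 177 mm) begins 78 mm behind the grasp point.
Start: joints at [1.089, 0.3, 1.521, -0, 1.321, -0.067], TCP at [221.65, 503.349, 224.446] pointing down, gripper open.
Joint ranges: [-3.03, 3.03], [-0.79, 2.21], [0.23, 2.52], [-1.04, 4.18], [0, 3.07], [-2.55, 2.55]. Speed limits (rad/s): [2.22, 2.22, 2.57, 3.14, 3.14, 3.14].

## Interface

Orientations are given as [roll, pitch, yaw] about the fixed x, y, z axes, in that order (R = Rz(yaw) Ry(pitch) Rx(roll)).
In Python, from cell import manip gives the robot as it stands.
- The arm moves only by the tool jog_arm, never from a script. Its argument "moves" is a list that holds one entry, the list of rows, each a list of 6 numbers: the shift along the world's x, y, z in mm, then the turn, a rotation vector about the world's x, y, z in degrees. In form: [[[dx, dy, dz, wx, wy, wz], ...]]. A call has 1 to 5 rows; each row shifts and turns the pose as measured when the row begins; what a row does not reach is not made up. A row lasts 1/10 s, in which the tool goes at most 50 mm and 8.59 degrees, less where a joint would pass 70% of its speed; a pose out of reach is approached as far as the arm can. A call is refused whole if a number of a shift passes 50 or a number of a turn 8.59, either way. A call with a gripper value outside its range is refused whole. "gripper" is the opening, from -1 (shut) to 1 (fully open), set as the call begins (left out, the last holds). The fingers move at their own pace and stop on an object; "squeeze" is the grip in N (left out, the last holds). Time passes only in rows, so rows that do not move let the fingers close. It gives the time, the measured TCP pose, the force and the opening at its end, in the units of the state.
- manip.read_state(): the state, without advancing time (a new reading comes with each control period).
- manip.camera(name): name is "scene" or "top" or "wrist"; returns (picture, depth): 400x640x3 uint8, blue, green, red; 400x640 float32, mm along the optical axis (not along the pixel's ray), 0 where there is no reading.
- manip.camera_params(name): a dict with "fx", "fy", "cx", "cy" (pixels), "dist" ([k1, k2, p1, p2, k3] as OpenCV has them; the pictures are not rectified), "rvec" (rotation vector, rad) and "tvec" (3), from world to camera coordinates, as OpenCV has them. Camera axes: x right, y down, z forward; pixel columns grow to the right and rows downward; lengths in mm; the calibration is good to about 2 mm. A picture is of the moment at which its call begins: read the wrist's pose just before it. camera_params takes no time and is no camera call; for the wrist camera it gives the pose at the moment of the call.
- manip.sign_off(): hands the job in, once; it reports no verdict.
The state is a dict: "clock": time; "joints": joint angles; "qd": joint speeds; "effort": joint torques, N m; "eef_pos": TCP position; "eef_rot": TCP orientation; "wrist_force": force on the tool from outside, world axes, zero at the start; "moment": the same for the moment, N m; "finger_gap": finger opening in mm.
Only numpy, scipy, OpenCV 4.12 (cv2) and the standard library are available. Lean on these libraries where they do the work, as an engineer would, in place of code of your own. Each camera call takes 0.05 s, during which the arm holds its last target. There are 200 camera calls.

## Working session

There is one attempt and no reset: what is moved stays moved. The work goes in short steps, Python scripts to look and compute and a tool call to move; the robot and the scene stay as the last step left them, time stands still between calls to the robot, and variables do not carry over. Pictures are saved under pics/ and viewed, about 8 in all and at most 12, crops included, and the job is handed in when it is done.

Besides the shell and the picture viewer there is one more tool, called after "Call:" as name(argument=value, ...), one argument or row to a line, values as JSON. jog_arm: Moves the arm, as the interface text tells. Its arguments: {"type":"object","properties":{"moves":{"type":"array","items":{"type":"array","items":{"type":"array","items":{"type":"number"}}}},"gripper":{"type":"number"},"squeeze":{"type":"number"}},"required":["moves"]}

```bash
mkdir -p pics; ls; cat > h.py <<'E'
import numpy as np, cv2
from cell import manip
def snap(n):
    p=manip.camera_params(n); im,d=manip.camera(n); return im,d,p
def cloud(d,p):
    K=np.array([[p['fx'],0,p['cx']],[0,p['fy'],p['cy']],[0,0,1]]);h,w=d.shape
    u,v=np.meshgrid(np.arange(w),np.arange(h))
    n=cv2.undistortPoints(np.stack([u,v],-1).reshape(-1,1,2).astype(np.float64),K,np.array(p['dist'],float)).reshape(h,w,2)
    c=np.dstack([n*d[...,None],d]); R=cv2.Rodrigues(np.array(p['rvec'],float))[0]
    X=(c-np.array(p['tvec'],float).reshape(3))@R; X[d<=0]=np.nan
    return X
E
python3 - <<'E'
from h import *
for n in ('top','scene'):
    im,d,p=snap(n); cv2.imwrite(f'pics/{n}0.png',im); np.savez(f'{n}0.npz',im=im,X=cloud(d,p))
print(manip.read_state())
E
```

```text
pics
{'clock': 0.1, 'joints': array([ 1.08942097e+00,  3.00421366e-01,  1.52147665e+00,  1.98588537e-05,
        1.32066568e+00, -6.65965073e-02]), 'qd': array([-0.00103271, -0.00208045, -0.00190998,  0.00069716, -0.00075496,
       -0.0005518 ]), 'effort': array([-7.55140377e-05, -5.32656884e+01, -3.53276610e+01,  7.09116552e-02,
        2.35636916e-02, -1.14385380e-04]), 'eef_pos': array([221.55126228, 503.19537404, 223.95777074]), 'eef_rot': array([ 3.05518885,  1.5698251 , -2.07198391]), 'wrist_force': array([0.48196955, 0.40190831, 0.15261243]), 'moment': array([-0.06261648,  0.01617678,  0.00850762]), 'finger_gap': 93.9627841064069}
```

View pics/top0.png

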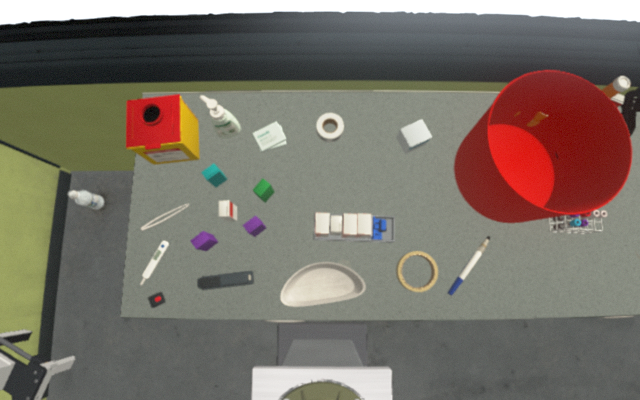

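View pics/scene0.png

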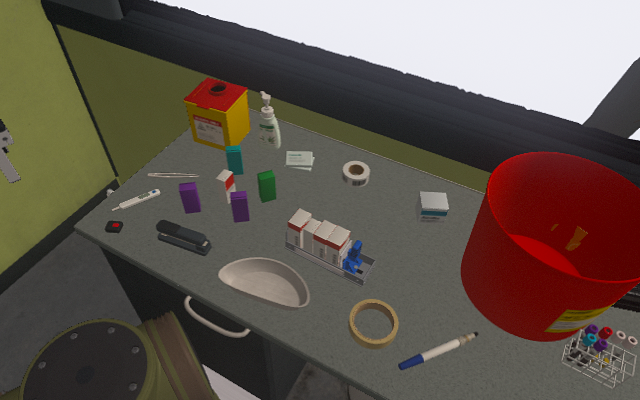

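The top view shows the rack at px (315–393, 212–240) with its end plate on the left (world +y). The row runs carton, twin (337,224), carton, carton, then the blue follower (380,227). The new box is at (228,209), with purple and green decoys nearby.

```bash
python3 - <<'E'
from h import *
z=np.load('top0.npz');im,X=z['im'],z['X']
a=cv2.resize(im[195:255,300:400],None,fx=7.9,fy=7.9,interpolation=2)[:470]
cv2.imwrite('pics/c1.png',a)
def rep(m,name):
    P=X[m]; 
    if len(P)<4: print(name,len(P));return
    r=cv2.minAreaRect(P[:,:2].astype(np.float32)); print(name,len(P),np.round(P.min(0)),np.round(P.max(0)),np.round(r[0],1),np.round(r[1],1),round(r[2],1))
Z=X[...,2]
def win(u0,v0,u1,v1):
    m=np.zeros(Z.shape,bool);m[v0:v1,u0:u1]=1;return m
w=win(308,205,400,248)
rep(w&(Z>81)&(Z<89),'strips'); rep(w&(Z>75)&(Z<81),'twin+');rep(w&(Z>89),'tab')
rep(w&(Z>22)&(Z<34),'walls');rep(w&(Z>57)&(Z<65),'plate')
rep(win(215,195,242,225)&(Z>72),'new')
for n,b in dict(pl=(240,212,270,240),pu=(188,228,222,254),gr=(250,176,278,203),te=(198,162,230,190)).items(): rep(win(*b)&(Z>70),n)
print(np.round(Z[226,312:396]).astype(int)); print(np.round(X[226,312:396,1]).astype(int));print(np.round(X[212:242,365,0]).astype(int),np.round(Z[212:242,365]).astype(int))
E
```

```text
strips 294 [ 448. -140.   81.] [497.  14.  89.] [471.8 -63.1] [153.7  46.7] 88.6
twin+ 27 [ 449. -133.   76.] [480.  14.  81.] [458.9 -59.3] [ 27.8 147.3] 5.9
tab 846 [ 450. -139.   89.] [496.  14.  95.] [472.3 -62.7] [153.   45.3] 88.8
walls 283 [ 438. -171.   22.] [504.  19.  34.] [471.7 -76.1] [189.2  61.1] 87.8
plate 104 [ 446. -134.   57.] [499.  17.  65.] [472.5 -58.8] [151.1  50. ] 88.8
new 192 [489. 207.  72.] [526. 233.  83.] [507.6 219.8] [36.2 25.7] 1.7
pl 187 [452. 134.  70.] [491. 174.  84.] [471.5 154.6] [24.9 36.4] 37.9
pu 202 [417. 249.  70.] [455. 292.  82.] [436.1 270.2] [24.9 37.6] 39.0
gr 179 [537. 116.  70.] [576. 155.  83.] [556.6 136.4] [25.  36.1] 52.6
te 168 [572. 236.  70.] [610. 274.  82.] [590.9 255.6] [25.  34.7] 37.5
[ 2  2 62 91 89 90 91 88 94 91 90 90 91 89 93 92 89  7 51 82 84 83 83 83
 84 85 87 83 86 86 46 93 90 91 91 93 94 90 91 91 92 89 89 91 91 90 92 91
 91 91 90 90 91 91 90 90 93 92 92 65 24 42 59 60 59 62 62 69 85 91 90 89
 92 92  6  5  6  5  5  7 11 26 28  1]
[  23   20   17   14   12    9    7    5    3    1   -2   -4   -6   -8
  -10  -12  -15  -18  -20  -21  -23  -26  -28  -30  -32  -34  -36  -39
  -41  -43  -47  -47  -49  -52  -54  -56  -58  -60  -62  -65  -67  -69
  -71  -73  -75  -78  -80  -82  -84  -86  -89  -91  -93  -95  -97 -100
 -101 -104 -106 -111 -119 -119 -119 -121 -124 -125 -128 -129 -129 -130
 -132 -135 -136 -139 -155 -158 -160 -163 -165 -167 -169 -168 -170 -178]
[511 494 492 489 487 485 483 481 479 476 474 472 470 467 465 463 461 459
 457 455 452 450 449 449 448 449 447 443 440 440] [-1 89 91 92 92 91 91 91 88 90 93 90 91 91 91 91 90 90 90 89 92 89 81 62
 41 14  6 28 28  4]
```

View pics/c1.png

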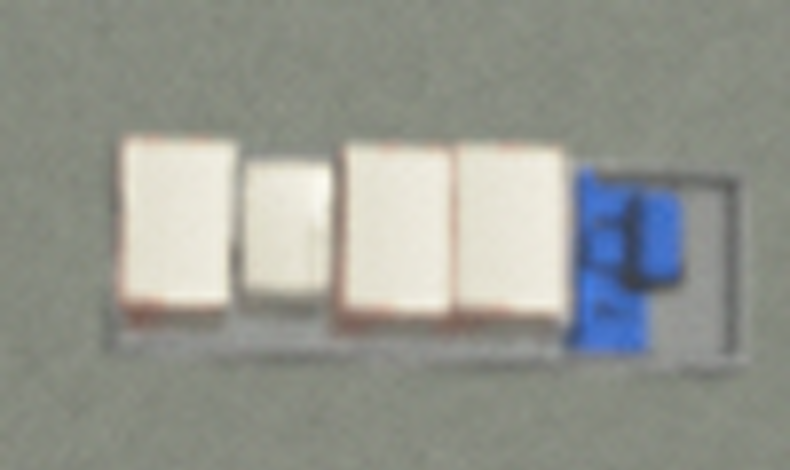

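```bash
cat >> h.py <<'E'
from scipy.spatial.transform import Rotation as Ro
def st():
    s=manip.read_state(); r,p,y=s['eef_rot']; R=Ro.from_euler('xyz',[r,p,y]).as_matrix()
    print('t',round(s['clock'],2),'pos',np.round(s['eef_pos'],1),'F',np.round(s['wrist_force'],1),'gap',round(s['finger_gap'],1),'app',np.round(R[:,0],3),'jaw yaw',round(np.degrees(np.arctan2(R[1,2],R[0,2])),2),'j6',round(s['joints'][5],2)); return s,R
E
python3 - <<'E'
from h import *
st(); z=np.load('top0.npz');im,X=z['im'],z['X'];Z=X[...,2]
def rect(u0,v0,u1,v1,z0,z1):
    P=X[v0:v1,u0:u1].reshape(-1,3);P=P[(P[:,2]>z0)&(P[:,2]<z1)]
    r=cv2.minAreaRect(P[:,:2].astype(np.float32));print(np.round(r[0],1),np.round(r[1],1),round(r[2],1),np.round(np.median(P[:,2]),1))
rect(312,206,330,240,84,97);rect(329,206,344,240,78,88);rect(343,206,373,240,84,97);rect(378,214,390,240,84,97)
rect(215,195,242,225,72,86)
E
```

```text
t 0.1 pos [221.6 503.2 224. ] F [0.5 0.4 0.2] gap 94.0 app [-0.    -0.001 -1.   ] jaw yaw 66.23 j6 -0.07
[473.6  -1.2] [30. 46.] 85.9 90.8
[470.7 -34.5] [26.5 43.3] 89.9 83.8
[471.3 -76.8] [46.2 59.6] 0.2 90.9
[ 469.3 -133.8] [10.6 24.2] 88.0 90.9
[507.6 219.8] [36.2 25.7] 1.7 78.3
```

Call:
jog_arm(
  moves=[
    [[17.7,-45.5,0,0,0,-4.85],[17.7,-45.5,0,0,0,-4.85],[17.7,-45.5,0,0,0,-4.85],[17.7,-45.5,0,0,0,-4.85],[17.7,-45.5,0,0,0,-4.85]],
  ],
  gripper=0.2,
)

```text
clock: 0.6
eef_pos: [308.6, 271.6, 221.0]
eef_rot: [3.043, 1.566, -2.515]
wrist_force: [1.0, 0.0, -1.5]
finger_gap: 58.3
```

Call:
jog_arm(
  moves=[
    [[17.7,-45.5,0,0,0,-4.85],[17.7,-45.5,0,0,0,-4.85],[17.7,-45.5,0,0,0,-4.85],[17.7,-45.5,0,0,0,-4.85],[17.7,-45.5,0,0,0,-4.85]],
  ],
)

```text
clock: 1.1
eef_pos: [396.4, 37.3, 221.1]
eef_rot: [3.088, 1.567, -2.91]
wrist_force: [0.0, 0.9, -0.3]
finger_gap: 56.4
```

Call:
jog_arm(
  moves=[
    [[17.7,-25,0,0,0,-4.85],[17.7,-25,0,0,0,-4.85],[17.7,-25,0,0,0,-4.85],[0,0,0,0,0,0]],
  ],
)

```text
clock: 1.5
eef_pos: [451.5, -46.3, 220.4]
eef_rot: [-3.133, 1.566, -3.121]
wrist_force: [-0.2, -0.2, -0.2]
finger_gap: 56.3
```

```bash
python3 - <<'E'
from h import *
st(); im,d,p=snap('wrist'); X=cloud(d,p); cv2.imwrite('pics/w1.png',im); np.savez('w1.npz',im=im,X=X)
E
```

```text
t 1.5 pos [451.5 -46.3 220.4] F [-0.2 -0.2 -0.2] gap 56.3 app [-0.005 -0.    -1.   ] jaw yaw 0.65 j6 -0.19
```

View pics/w1.png

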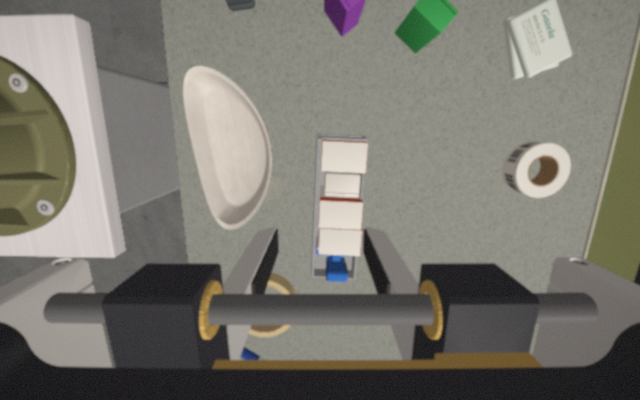

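The wrist view shows the row top to bottom: carton (345,155), twin (343,184), B (341,213), C (340,242) and the follower tab (337,272). I'll measure from it.

```bash
cat >> h.py <<'E'
def rackline(X,y0=-185,y1=40):
    Z=X[...,2];m=(X[...,0]>425)&(X[...,0]<520)&(X[...,1]>y0)&(X[...,1]<y1)
    def blob(n,z0,z1,amin=40):
        k,l,s,_=cv2.connectedComponentsWithStats((m&(Z>z0)&(Z<z1)).astype(np.uint8))
        for i in range(1,k):
            if s[i,4]<amin: continue
            P=X[l==i];r=cv2.minAreaRect(P[:,:2].astype(np.float32))
            print(n,s[i,4],'c',np.round(r[0],1),'sz',np.round(r[1],1),'a',round(r[2],1),'y',np.round([P[:,1].min(),P[:,1].max()],1),'z',round(float(np.median(P[:,2])),1))
    blob('strip/tab',87,95);blob('twin',80,87);blob('plates',58,66,15);blob('wall',26,33)
E
python3 - <<'E'
from h import *
z=np.load('w1.npz');im,X=z['im'],z['X'];rackline(X)
for u in (330,343,357):
  print([(int(v),*np.round(X[v,u]).astype(int)) for v in list(range(132,145))+list(range(168,176))+list(range(192,203))+list(range(252,266,1))])
E
```

```text
strip/tab 1391 c [474.9  -0.9] sz [30.6 45.5] a 87.9 y [-16.5  15.1] z 91.4
strip/tab 2322 c [473.  -76.8] sz [61.9 45.9] a 89.2 y [-107.9  -45.5] z 91.4
strip/tab 233 c [ 470.6 -133.4] sz [23.7 12.1] a 0.8 y [-139.5 -127.3] z 91.7
twin 773 c [474.4 -31.5] sz [24.7 36.2] a 87.8 y [-44.1 -18.7] z 84.4
twin 67 c [473.4 -46.5] sz [ 0.8 44.4] a 88.1 y [-47.6 -45.6] z 83.4
twin 65 c [ 470.9 -128.6] sz [ 2.3 24.2] a 87.4 y [-130.3 -127.3] z 83.3
plates 139 c [476.3  15.7] sz [ 3.6 51.8] a 88.0 y [13.4 17.6] z 61.9
plates 94 c [ 470.5 -125.3] sz [23.   9.5] a 1.5 y [-130.4 -120.4] z 62.4
wall 481 c [444.5 -75. ] sz [ 19.  189.5] a 3.0 y [-169.9   20. ] z 29.8
wall 89 c [502.6 -41.9] sz [32.   4.2] a 87.8 y [-57.9 -25.9] z 29.8
wall 85 c [ 498.1 -153.7] sz [33.9  9.1] a 77.2 y [-170.8 -136.3] z 29.7
[(132, np.int64(463), np.int64(22), np.int64(1)), (133, np.int64(463), np.int64(21), np.int64(1)), (134, np.int64(463), np.int64(20), np.int64(7)), (135, np.int64(463), np.int64(19), np.int64(7)), (136, np.int64(462), np.int64(18), np.int64(38)), (137, np.int64(461), np.int64(17), np.int64(63)), 
[... 6134 characters left out ...]
64(-106), np.int64(91)), (255, np.int64(492), np.int64(-107), np.int64(91)), (256, np.int64(501), np.int64(-137), np.int64(29)), (257, np.int64(-9223372036854775808), np.int64(-9223372036854775808), np.int64(-9223372036854775808)), (258, np.int64(501), np.int64(-140), np.int64(30)), (259, np.int64(505), np.int64(-155), np.int64(0)), (260, np.int64(505), np.int64(-156), np.int64(1)), (261, np.int64(505), np.int64(-157), np.int64(1)), (262, np.int64(505), np.int64(-160), np.int64(0)), (263, np.int64(505), np.int64(-160), np.int64(2)), (264, np.int64(505), np.int64(-162), np.int64(1)), (265, np.int64(506), np.int64(-165), np.int64(0))]<stdin>:4: RuntimeWarning: invalid value encountered in cast
```

Call:
jog_arm(
  moves=[
    [[9.5,-44,0,0,-0.29,-2.7],[9.5,-43,0,0,0,0],[0,0,-40,0,0,0],[0,0,0,0,0,0]],
  ],
)

```text
clock: 1.95
eef_pos: [469.1, -131.8, 179.5]
eef_rot: [1.829, 1.57, 1.803]
wrist_force: [-0.5, 0.1, 0.1]
finger_gap: 56.3
```

```bash
python3 - <<'E'
from h import *
st()
E
```

```text
t 1.95 pos [ 469.1 -131.8  179.5] F [-0.5  0.1  0.1] gap 56.3 app [-0.     0.001 -1.   ] jaw yaw -1.48 j6 -0.32
```

Call:
jog_arm(
  moves=[
    [[1.5,-1.8,-45,0,0,-0.6],[0,0,-40,0,0,0],[0,0,-12,0,0,0],[0,0,0,0,0,0]],
  ],
)

```text
clock: 2.35
eef_pos: [472.4, -130.6, 86.2]
eef_rot: [-0.069, 1.566, -0.099]
wrist_force: [0.7, -0.9, 0.5]
finger_gap: 56.1
```

Call:
jog_arm(
  moves=[
    [[0,0,0,0,0,0],[0,0,0,0,0,0],[0,0,0,0,0,0],[0,0,0,0,0,0]],
  ],
  gripper=-1,
  squeeze=20,
)

```text
clock: 2.75
eef_pos: [472.7, -130.2, 91.8]
eef_rot: [-0.319, 1.565, -0.346]
wrist_force: [-29.6, -3.7, 6.0]
finger_gap: 28.3
```

Call:
jog_arm(
  moves=[
    [[-0.1,-4,0,0,0,0],[-0.1,-4,0,0,0,0],[-0.1,-4,0,0,0,0]],
  ],
)

```text
clock: 3.05
eef_pos: [469.6, -140.1, 91.8]
eef_rot: [1.982, 1.568, 1.955]
wrist_force: [5.9, 6.4, -11.8]
finger_gap: 23.7
```

Call:
jog_arm(
  moves=[
    [[-0.1,-4,0,0,0,0],[-0.1,-4,0,0,0,0]],
  ],
)

```text
clock: 3.25
eef_pos: [469.4, -146.9, 91.8]
eef_rot: [1.777, 1.565, 1.749]
wrist_force: [2.5, 5.6, -7.1]
finger_gap: 23.6
```

```bash
python3 - <<'E'
from h import *
st()
E
```

```text
t 3.25 pos [ 469.4 -146.9   91.8] F [ 2.5  5.6 -7.1] gap 23.6 app [-0.001  0.006 -1.   ] jaw yaw -1.58 j6 -0.36
```

Call:
jog_arm(
  moves=[
    [[-0.1,-2,0,0,0,0],[-0.1,-2,0,0,0,0]],
  ],
)

```text
clock: 3.45
eef_pos: [469.3, -149.8, 91.8]
eef_rot: [1.71, 1.563, 1.682]
wrist_force: [3.5, 6.3, -7.6]
finger_gap: 23.5
```

Call:
jog_arm(
  moves=[
    [[0,-1.5,0,0,0,0]],
  ],
)

```text
clock: 3.55
eef_pos: [469.3, -150.2, 91.8]
eef_rot: [1.694, 1.56, 1.666]
wrist_force: [2.1, 14.3, -4.7]
finger_gap: 24.0
```

Call:
jog_arm(
  moves=[
    [[0,-1.5,0,0,0,0]],
  ],
)

```text
clock: 3.65
eef_pos: [469.3, -150.3, 91.8]
eef_rot: [1.693, 1.557, 1.665]
wrist_force: [3.3, 11.8, -4.4]
finger_gap: 24.1
```

Call:
jog_arm(
  moves=[
    [[0,0,0,0,0,0],[0,0,0,0,0,0],[0,0,0,0,0,0]],
  ],
  gripper=0.4,
  squeeze=5,
)

```text
clock: 3.95
eef_pos: [469.9, -150.4, 93.2]
eef_rot: [1.551, 1.558, 1.523]
wrist_force: [0.2, 0.4, 0.5]
finger_gap: 44.1
```

Call:
jog_arm(
  moves=[
    [[0,0,30,0,0,0],[0,0,30,0,0,0],[2,40,10,0,0,0],[2,40,0,0,0,0],[0,9,0,0,0,0]],
  ],
)

```text
clock: 4.45
eef_pos: [473.8, -60.9, 167.5]
eef_rot: [1.343, 1.559, 1.31]
wrist_force: [-0.7, -0.6, -0.3]
finger_gap: 66.0
```

```bash
python3 - <<'E'
from h import *
st(); im,d,p=snap('wrist'); X=cloud(d,p); cv2.imwrite('pics/w2.png',im); rackline(X)
E
```

```text
t 4.45 pos [473.8 -60.9 167.5] F [-0.7 -0.6 -0.3] gap 66.0 app [ 0.003  0.012 -1.   ] jaw yaw -1.88 j6 -0.18
strip/tab 2107 c [474.8  -0.6] sz [29.8 45.5] a 88.0 y [-16.2  15. ] z 91.4
strip/tab 3463 c [472.7 -76.7] sz [61.3 46.5] a 88.2 y [-107.8  -45.4] z 91.3
twin 1140 c [474.2 -31.3] sz [23.9 35.8] a 87.8 y [-43.7 -18.9] z 84.5
twin 87 c [473.3 -46.5] sz [ 0.6 43.7] a 88.0 y [-47.5 -45.5] z 83.5
plates 114 c [476.7  15.8] sz [ 1.8 51.9] a 88.1 y [14.1 17.5] z 62.3
plates 38 c [474.5 -19.4] sz [ 0.3 34.6] a 88.0 y [-20.  -18.8] z 60.1
plates 240 c [ 470.6 -130.4] sz [ 2.9 47.9] a 87.7 y [-132.3 -128.4] z 63.6
plates 177 c [ 471.  -143.4] sz [12.5 22.9] a 84.6 y [-150.7 -137. ] z 62.2
wall 503 c [495.1 -78.7] sz [185.6  16.3] a 87.9 y [-171.3   13.7] z 29.9
wall 177 c [445.7 -41.9] sz [81.4  4. ] a 87.8 y [-82.5  -1.1] z 29.9
wall 204 c [ 441.6 -129.6] sz [16.1 82.9] a 8.8 y [-169.9  -87.4] z 29.7
```

Call:
jog_arm(
  moves=[
    [[-0.8,-0.7,-30,-0.69,0.17,-0.2],[0,0,-25,0,0,0],[0,0,0,0,0,0]],
  ],
)

```text
clock: 4.8
eef_pos: [473.6, -63.3, 112.1]
eef_rot: [-0.593, 1.567, -0.628]
wrist_force: [-0.3, -0.2, 0.7]
finger_gap: 65.8
```

```bash
python3 - <<'E'
from h import *
st()
E
```

```text
t 4.8 pos [473.6 -63.3 112.1] F [-0.3 -0.2  0.7] gap 65.8 app [ 0.003 -0.002 -1.   ] jaw yaw -2.0 j6 -0.17
```

Call:
jog_arm(
  moves=[
    [[-0.6,1,-25,0,0,0],[0,0,-20,0,0,0],[0,0,-9,0,0,0],[0,0,0,0,0,0]],
  ],
)

```text
clock: 5.2
eef_pos: [474.6, -65.4, 59.9]
eef_rot: [-0.472, 1.564, -0.509]
wrist_force: [-0.1, -0.0, 0.3]
finger_gap: 65.7
```

Call:
jog_arm(
  moves=[
    [[0,0,0,0,0,0],[0,0,0,0,0,0],[0,0,0,0,0,0]],
  ],
  gripper=-1,
  squeeze=10,
)

```text
clock: 5.5
eef_pos: [475.9, -66.2, 62.7]
eef_rot: [-0.382, 1.561, -0.42]
wrist_force: [0.3, 0.5, -0.6]
finger_gap: 45.4
```

```bash
python3 - <<'E'
from h import *
st()
E
```

```text
t 5.5 pos [475.9 -66.2  62.7] F [ 0.3  0.5 -0.6] gap 45.4 app [ 0.009 -0.004 -1.   ] jaw yaw -2.16 j6 -0.17
```

Call:
jog_arm(
  moves=[
    [[-0.4,-3,-0.5,0,0.2,0],[-0.4,-3,-0.5,0,0.2,0],[-0.4,-3,-0.5,0,0,0]],
  ],
)

```text
clock: 5.8
eef_pos: [475.4, -75.5, 62.6]
eef_rot: [-0.761, 1.565, -0.799]
wrist_force: [0.8, 4.0, 6.6]
finger_gap: 44.5
```

```bash
python3 - <<'E'
from h import *
st(); im,d,p=snap('wrist'); X=cloud(d,p); rackline(X);st()
E
```

```text
t 5.8 pos [475.4 -75.5  62.6] F [0.8 4.  6.6] gap 44.5 app [ 0.004 -0.004 -1.   ] jaw yaw -2.13 j6 -0.19
strip/tab 7177 c [474.7  -0.8] sz [30.6 45.8] a 88.5 y [-16.7  14.8] z 91.4
strip/tab 5596 c [476.2 -71.2] sz [31.4 69.2] a 87.7 y [-87.7 -54.8] z 91.4
strip/tab 1420 c [ 471.5 -110.5] sz [12.1 45.7] a 88.0 y [-117.1 -103.7] z 91.3
twin 3500 c [474.2 -31.7] sz [24.6 36.4] a 87.9 y [-44.3 -18.8] z 84.4
twin 426 c [477.  -56.1] sz [ 1.5 44.7] a 87.3 y [-57.5 -54.8] z 83.5
twin 112 c [505.6 -67.1] sz [10.7  2.1] a 3.7 y [-68.5 -66.3] z 84.0
twin 109 c [447.6 -64.9] sz [ 1.9 11.1] a 81.3 y [-66.6 -64.3] z 83.8
plates 63 c [474.8 -19.5] sz [ 0.3 34.6] a 87.9 y [-20.2 -18.9] z 62.2
plates 320 c [476.8 -56.3] sz [ 1.  44.5] a 87.9 y [-57.4 -55.1] z 62.2
plates 59 c [446.1 -64.8] sz [1.1 7.1] a 86.9 y [-65.5 -64.3] z 61.7
plates 61 c [507.3 -67.1] sz [1.1 7.4] a 86.5 y [-67.9 -66.4] z 62.7
plates 366 c [ 470.  -145.1] sz [11.3 24. ] a 89.8 y [-150.8 -139.5] z 62.4
wall 422 c [445.4 -46.1] sz [50.3  4.3] a 87.8 y [-71.1 -21. ] z 30.0
wall 365 c [501.3 -45.1] sz [44.5  6.5] a 86.8 y [-67.6 -23. ] z 30.0
t 5.85 pos [475.4 -75.9  62.6] F [-0.8  2.3  5.9] gap 44.9 app [ 0.004 -0.004 -1.   ] jaw yaw -2.14 j6 -0.19
```

Call:
jog_arm(
  moves=[
    [[-1.2,-3,0.2,0,0.1,0],[-1.2,-3,0,0,0.1,0],[-0.6,-3,0,0,0,0]],
  ],
)

```text
clock: 6.15
eef_pos: [472.1, -85.8, 62.7]
eef_rot: [-1.531, 1.567, -1.568]
wrist_force: [-0.4, 0.7, -0.3]
finger_gap: 44.8
```

Call:
jog_arm(
  moves=[
    [[-0.2,-1.5,0,0,0,0]],
  ],
)

```text
clock: 6.25
eef_pos: [471.7, -87.7, 62.6]
eef_rot: [-1.582, 1.567, -1.62]
wrist_force: [0.6, -0.2, 0.1]
finger_gap: 45.0
```

```bash
python3 - <<'E'
from h import *
im,d,p=snap('wrist'); X=cloud(d,p); rackline(X);st()
E
```

```text
strip/tab 7715 c [474.8  -0.9] sz [30.4 45.9] a 87.8 y [-16.9  14.9] z 91.4
strip/tab 54 c [465.6 -39.2] sz [ 0.7 17.2] a 88.3 y [-39.6 -38.6] z 87.8
strip/tab 5596 c [472.9 -83.3] sz [31.5 69.5] a 87.8 y [-99.7 -66.9] z 91.5
strip/tab 1417 c [ 468.1 -122.9] sz [12.4 45.7] a 87.5 y [-129.1 -116.1] z 91.3
twin 3633 c [474.3 -31.8] sz [24.  36.3] a 87.8 y [-44.3 -19.1] z 84.4
twin 428 c [473.2 -68.2] sz [ 1.4 45. ] a 87.5 y [-69.5 -66.9] z 83.7
twin 105 c [444.  -77.1] sz [ 1.5 11. ] a 83.7 y [-78.4 -76.3] z 84.0
twin 116 c [501.7 -79.2] sz [10.9  2.2] a 6.1 y [-80.9 -78.4] z 83.9
twin 168 c [ 470.3 -147.6] sz [ 3.  24.6] a 85.5 y [-150.1 -145.9] z 81.7
plates 322 c [473.2 -68.6] sz [ 1.2 44.7] a 87.9 y [-69.7 -67.3] z 62.4
plates 60 c [442.4 -76.9] sz [0.8 7.5] a 88.0 y [-77.4 -76.4] z 62.5
plates 61 c [503.4 -79.2] sz [1.3 7.5] a 89.6 y [-79.9 -78.6] z 61.8
wall 611 c [445.3 -49.2] sz [67.   4.4] a 87.7 y [-82.6 -15.6] z 29.9
wall 598 c [502.2 -51.4] sz [67.1  4.3] a 87.8 y [-85.  -17.9] z 29.8
wall 170 c [473.1 -68.3] sz [ 0.8 44.3] a 87.5 y [-69.5 -67.2] z 29.8
t 6.3 pos [471.8 -87.8  62.6] F [ 0.1  1.1 -0.5] gap 45.0 app [-0.    -0.004 -1.   ] jaw yaw -2.15 j6 -0.22
```

Call:
jog_arm(
  moves=[
    [[0,-1.2,0,0,0,0]],
  ],
)

```text
clock: 6.4
eef_pos: [471.7, -89.1, 62.5]
eef_rot: [-1.615, 1.567, -1.652]
wrist_force: [0.3, 1.1, 0.8]
finger_gap: 44.9
```

Call:
jog_arm(
  moves=[
    [[0,-1,0,0,0,0]],
  ],
)

```text
clock: 6.5
eef_pos: [471.7, -89.7, 62.6]
eef_rot: [-1.669, 1.567, -1.707]
wrist_force: [-0.4, 8.7, 3.1]
finger_gap: 45.1
```

Call:
jog_arm(
  moves=[
    [[0,0,0,0,0,0],[0,0,0,0,0,0],[0,0,0,0,0,0]],
  ],
  gripper=0.4,
)

```text
clock: 6.8
eef_pos: [471.8, -89.9, 62.6]
eef_rot: [-1.605, 1.567, -1.643]
wrist_force: [0.2, 0.2, -0.2]
finger_gap: 64.4
```

Call:
jog_arm(
  moves=[
    [[0,0,40,0,0,0],[0,0,30,0,0,0],[1,30,0,0,0,0],[1,28,0,0,0,0],[0,0,0,0,0,0]],
  ],
)

```text
clock: 7.3
eef_pos: [473.5, -30.8, 135.4]
eef_rot: [-1.602, 1.567, -1.642]
wrist_force: [0.5, 1.7, 0.5]
finger_gap: 65.9
```

```bash
python3 - <<'E'
from h import *
st(); im,d,p=snap('wrist'); X=cloud(d,p); rackline(X);st()
E
```

```text
t 7.3 pos [473.5 -30.8 135.4] F [0.5 1.7 0.5] gap 65.9 app [-0.    -0.004 -1.   ] jaw yaw -2.25 j6 -0.1
strip/tab 2577 c [474.7  -1. ] sz [30.9 45.3] a 87.8 y [-16.4  15.1] z 91.4
strip/tab 1293 c [472.8 -78. ] sz [18.9 45.1] a 87.7 y [-88.  -68.1] z 91.2
strip/tab 699 c [ 468.  -122.7] sz [13.7 44.6] a 87.9 y [-129.8 -115.1] z 91.2
strip/tab 206 c [ 470.5 -148.7] sz [ 5.7 23.6] a 84.7 y [-152.6 -146.1] z 90.3
twin 62 c [475.4  14.3] sz [ 0.4 43.5] a 87.8 y [13.3 15.1] z 84.6
twin 1384 c [474.1 -31.5] sz [24.8 35.8] a 87.9 y [-44.4 -18.7] z 84.3
twin 226 c [473.1 -69.1] sz [ 1.6 45.2] a 88.0 y [-70.6 -67.9] z 83.5
twin 158 c [ 470.4 -148.2] sz [ 4.5 24. ] a 84.5 y [-151.6 -146.1] z 83.2
plates 300 c [476.6  15.5] sz [ 3.7 52.7] a 88.3 y [13.  17.8] z 62.1
plates 195 c [473.2 -69.6] sz [ 1.3 44.7] a 88.1 y [-71.  -68.4] z 61.9
wall 42 c [461.1  18.9] sz [ 2.6 29.5] a 89.1 y [17.3 20.4] z 29.1
wall 43 c [492.   17.7] sz [ 2.7 28.5] a 85.8 y [15.3 18.1] z 29.9
wall 385 c [501.9 -57.9] sz [136.    4.1] a 87.9 y [-126.    10.1] z 29.9
wall 271 c [443.9 -78.2] sz [90.9  4. ] a 86.8 y [-123.5  -32.8] z 29.9
wall 113 c [473.3 -69.6] sz [ 1.7 43.9] a 87.9 y [-70.9 -68.4] z 29.1
t 7.35 pos [473.4 -31.9 135.2] F [0.3 0.6 0.1] gap 65.5 app [-0.001 -0.004 -1.   ] jaw yaw -2.26 j6 -0.1
```

Call:
jog_arm(
  moves=[
    [[0.4,0.5,-35,0,0,0],[-0.4,1,-30,0,0,0],[-0.4,0.5,-10,0,0,0]],
  ],
)

```text
clock: 7.65
eef_pos: [474.0, -31.9, 59.7]
eef_rot: [-0.92, 1.564, -0.959]
wrist_force: [1.7, -0.7, 0.0]
finger_gap: 65.9
```

Call:
jog_arm(
  moves=[
    [[0,0.3,0,0,0,0],[0,0.3,-0.5,0,0,0],[0,0.3,-0.5,0,0,0],[0,0.3,-0.5,0,0,0]],
  ],
  gripper=-1,
  squeeze=8,
)

```text
clock: 8.05
eef_pos: [474.7, -32.2, 59.7]
eef_rot: [-0.898, 1.564, -0.939]
wrist_force: [-0.9, 0.4, 0.4]
finger_gap: 37.1
```

Call:
jog_arm(
  moves=[
    [[0,2,0,0,0,0]],
  ],
)

```text
clock: 8.15
eef_pos: [475.0, -30.3, 60.3]
eef_rot: [-0.805, 1.563, -0.845]
wrist_force: [1.1, 0.2, -0.4]
finger_gap: 36.4
```

Call:
jog_arm(
  moves=[
    [[0,1.5,0,0,0,0]],
  ],
)

```text
clock: 8.25
eef_pos: [475.2, -28.7, 60.7]
eef_rot: [-0.738, 1.562, -0.779]
wrist_force: [0.1, -0.3, 0.5]
finger_gap: 36.3
```

Call:
jog_arm(
  moves=[
    [[-0.2,1,-0.3,0,0,0]],
  ],
)

```text
clock: 8.35
eef_pos: [475.4, -28.1, 60.9]
eef_rot: [-0.742, 1.56, -0.783]
wrist_force: [1.1, -12.6, 0.4]
finger_gap: 36.2
```

Call:
jog_arm(
  moves=[
    [[-0.2,1,-0.3,0,0,0]],
  ],
)

```text
clock: 8.45
eef_pos: [475.4, -27.9, 60.9]
eef_rot: [-0.82, 1.559, -0.859]
wrist_force: [-1.4, -10.5, 0.7]
finger_gap: 36.0
```

Call:
jog_arm(
  moves=[
    [[0,0,0,0,0,0],[0,0,0,0,0,0],[0,0,0,0,0,0]],
  ],
  gripper=0.3,
)

```text
clock: 8.75
eef_pos: [475.6, -27.7, 61.3]
eef_rot: [-0.787, 1.558, -0.827]
wrist_force: [1.2, 0.1, -0.4]
finger_gap: 56.4
```

Call:
jog_arm(
  moves=[
    [[0,0,45,0,0,0],[0,0,45,0,0,0],[5,40,15,0,0,0],[7,48,0,0,0,0],[7,48,0,0,0,0]],
  ],
)

```text
clock: 9.25
eef_pos: [493.7, 109.1, 170.8]
eef_rot: [-0.694, 1.56, -0.741]
wrist_force: [1.4, -0.1, -0.8]
finger_gap: 60.8
```

Call:
jog_arm(
  moves=[
    [[7,48,0,0,0,0],[5,44,0,0,0,0],[0,0,0,0,0,0]],
  ],
)

```text
clock: 9.55
eef_pos: [505.4, 209.7, 171.4]
eef_rot: [-0.498, 1.56, -0.541]
wrist_force: [-0.6, -0.2, -0.4]
finger_gap: 61.3
```

```bash
python3 - <<'E'
from h import *
st(); im,d,p=snap('wrist'); X=cloud(d,p); cv2.imwrite('pics/w3.png',im); np.savez('w3.npz',im=im,X=X)
Z=X[...,2]
k,l,s,_=cv2.connectedComponentsWithStats(((Z>74)&(Z<84)).astype(np.uint8))
for i in range(1,k):
    if s[i,4]<150: continue
    P=X[l==i];r=cv2.minAreaRect(P[:,:2].astype(np.float32));print(s[i,:4],im[l==i].mean(0).round(),'c',np.round(r[0],1),'sz',np.round(r[1],1),'a',round(r[2],1),round(float(np.median(P[:,2])),1))
st()
E
```

```text
t 9.55 pos [505.4 209.7 171.4] F [-0.6 -0.2 -0.4] gap 61.3 app [ 0.009 -0.006 -1.   ] jaw yaw -2.48 j6 0.38
[477   0  12  88] [ 92. 120. 137.] c [643.6 342.5] sz [ 7.6 67.1] a 11.8 79.1
[214 120  49  49] [159.  78. 143.] c [437.9 271.2] sz [24.6 36.3] a 39.3 78.9
[394 129  46  49] [164. 173.  63.] c [594.7 256.2] sz [24.6 36.9] a 36.4 78.9
[535 140  37  55] [101. 121. 105.] c [714.2 239.1] sz [49.8 22.2] a 82.9 79.2
[301 183  42  30] [206. 217. 225.] c [509.  219.7] sz [36.2 24.6] a 2.5 78.8
[271 244  38  41] [157.  78. 142.] c [472.9 155.1] sz [24.9 36.6] a 38.1 78.8
[354 258  28  36] [ 85. 153.  69.] c [548.4 135.8] sz [19.8 38.9] a 18.6 78.8
t 9.6 pos [505.3 207.7 171.3] F [ 0.3 -0.5  1.1] gap 61.2 app [ 0.009 -0.006 -1.   ] jaw yaw -2.52 j6 0.37
```

View pics/w3.png

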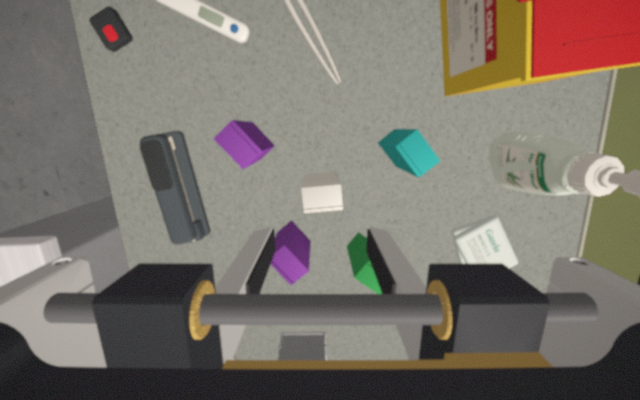

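Call:
jog_arm(
  moves=[
    [[3.3,12,-20,0.34,0.52,5],[0,0,-35,0,0,0],[0,0,0,0,0,0]],
  ],
  gripper=0.3,
)

```text
clock: 9.9
eef_pos: [508.6, 218.0, 115.5]
eef_rot: [0.338, 1.57, 0.385]
wrist_force: [-0.5, -0.9, -0.3]
finger_gap: 61.2
```

```bash
python3 - <<'E'
from h import *
st()
E
```

```text
t 9.9 pos [508.6 218.  115.5] F [-0.5 -0.9 -0.3] gap 61.2 app [ 0.001  0.    -1.   ] jaw yaw 2.64 j6 0.29
```

Call:
jog_arm(
  moves=[
    [[0,1.5,-30,0,0,0],[0,0,-25,0,0,0],[0,0,-8,0,0,0],[0,0,-0.5,0,0,0]],
  ],
)

```text
clock: 10.3
eef_pos: [510.9, 216.5, 55.8]
eef_rot: [0.27, 1.566, 0.311]
wrist_force: [0.0, -0.3, 0.5]
finger_gap: 61.1
```

```bash
python3 - <<'E'
from h import *
st()
E
```

```text
t 10.3 pos [510.9 216.5  55.8] F [ 0.  -0.3  0.5] gap 61.1 app [ 0.005  0.002 -1.   ] jaw yaw 2.37 j6 0.29
```

Call:
jog_arm(
  moves=[
    [[-2.4,3.3,-3.5,-0.1,0.3,0],[0,0,0,0,0,0]],
  ],
)

```text
clock: 10.5
eef_pos: [509.6, 219.7, 55.0]
eef_rot: [0.276, 1.569, 0.316]
wrist_force: [-0.4, -0.3, 0.1]
finger_gap: 61.3
```

Call:
jog_arm(
  moves=[
    [[-0.3,0.3,-0.5,0,0,0],[-0.3,0.3,-0.5,0,0,0],[-0.3,0.3,-0.5,0,0,0]],
  ],
  gripper=-1,
  squeeze=8,
)

```text
clock: 10.8
eef_pos: [509.5, 221.1, 55.7]
eef_rot: [0.283, 1.565, 0.324]
wrist_force: [0.6, -0.3, -0.5]
finger_gap: 40.6
```

```bash
python3 - <<'E'
from h import *
st()
E
```

```text
t 10.8 pos [509.5 221.1  55.7] F [ 0.6 -0.3 -0.5] gap 40.6 app [ 0.005  0.002 -1.   ] jaw yaw 2.32 j6 0.3
```

Call:
jog_arm(
  moves=[
    [[-0.5,-1.2,-1,0,0.25,0],[0,0,0,0,0,0],[0,0,0,0,0,0]],
  ],
)

```text
clock: 11.1
eef_pos: [509.2, 220.2, 55.2]
eef_rot: [0.997, 1.568, 1.037]
wrist_force: [0.5, 0.8, -0.1]
finger_gap: 35.5
```

```bash
python3 - <<'E'
from h import *
st()
E
```

```text
t 11.1 pos [509.2 220.2  55.2] F [ 0.5  0.8 -0.1] gap 35.5 app [ 0.001  0.002 -1.   ] jaw yaw 2.33 j6 0.3
```

Call:
jog_arm(
  moves=[
    [[0,0,10,0,0,0],[0,0,45,0,0,0],[0,0,45,0,0,0],[-5,-30,20,0,0,-1.1],[-6,-45,0,0,0,-1.1]],
  ],
  squeeze=12,
)

```text
clock: 11.6
eef_pos: [496.6, 145.9, 180.8]
eef_rot: [1.865, 1.569, 1.871]
wrist_force: [1.0, -0.6, -0.7]
finger_gap: 36.2
```

Call:
jog_arm(
  moves=[
    [[-6,-45,0,0,0,-1.1],[-6,-45,0,0,0,-1.1],[-6,-45,0,0,0,0],[-6,-40,0,0,0,0],[0,-15,0,0,0,0]],
  ],
)

```text
clock: 12.1
eef_pos: [469.9, -52.9, 186.0]
eef_rot: [0.129, 1.565, 0.094]
wrist_force: [-0.3, 0.5, 0.1]
finger_gap: 35.7
```

```bash
python3 - <<'E'
from h import *
im,d,p=snap('wrist'); X=cloud(d,p);st(); rackline(X); cv2.imwrite('pics/w4.png',im); np.savez('w4.npz',im=im,X=X)
E
```

```text
t 12.15 pos [470.2 -53.6 186.1] F [-0.2 -1.6 -0.8] gap 35.9 app [ 0.006  0.    -1.   ] jaw yaw -2.0 j6 -0.16
strip/tab 1808 c [475.   -0.6] sz [30.6 45.4] a 87.8 y [-16.5  15.5] z 91.4
twin 895 c [477.3 -28.5] sz [22.  35.4] a 88.0 y [-39.8 -17. ] z 84.4
plates 157 c [475.9  16.2] sz [ 1.9 51.7] a 88.0 y [14.4 18. ] z 62.2
wall 235 c [446.1 -30.5] sz [91.   3.9] a 88.1 y [-75.9  15. ] z 30.0
wall 254 c [502.8 -37.9] sz [101.8   4. ] a 88.0 y [-88.9  12.9] z 29.9
wall 55 c [472.8 -69.4] sz [ 0.9 43.5] a 87.7 y [-70.5 -68.7] z 29.8
```

View pics/w4.png

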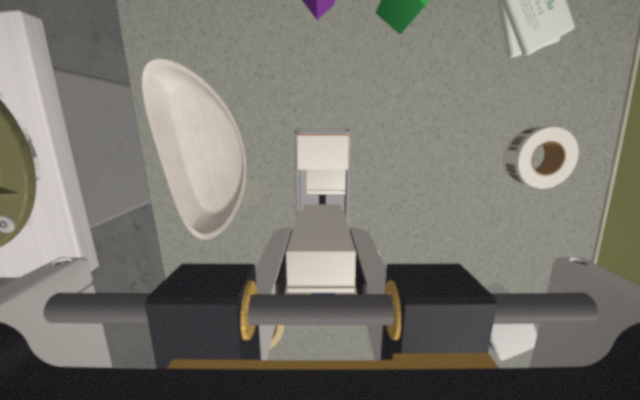

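The wrist view shows the held box in front of the gripper (320,245), and the open gap in the rack behind it at (322,200). I'll check the pose of the box in the hand.

```bash
python3 - <<'E'
from h import *
X=np.load('w4.npz')['X'];m=(X[...,0]>445)&(X[...,0]<500)&(X[...,2]>120)&(X[...,1]>-60)&(X[...,1]<-30)
v,u=np.where(m);k=(v>205)&(v<290);P=X[m][k]
for z in range(125,215,10):
    q=P[abs(P[:,2]-z)<5]
    if len(q)>10: 
        f=np.polyfit(q[:,0],q[:,1],1);print(z,len(q),np.round([np.median(q[:,1]),q[:,0].min(),q[:,0].max(),np.degrees(f[0])],1))
top=X[250:285,295:350].reshape(-1,3);print(np.nanmedian(top,0),np.nanmax(top[:,2]),top[:,1].min(),top[:,1].max())
E
```

```text
135 100 [-42.1 453.4 489.5  -2.1]
145 191 [-42.1 453.6 489.4  -2.2]
155 225 [-42.1 453.7 489.3  -2. ]
165 262 [-42.2 449.2 492.3  -1.8]
175 445 [-42.4 445.1 499.7  -2.2]
185 541 [-42.4 445.  500.   -2.2]
195 626 [-42.4 445.1 499.8  -2.2]
205 2132 [-4.600e+01  4.451e+02  4.999e+02  2.000e-01]
[471.3887833  -51.30927406 209.76097545] 211.69884947080746 nan nan
```

Call:
jog_arm(
  moves=[
    [[1.5,-0.5,-20,0,0.3,0],[0,0,-15,0,0,0],[0,0,0,0,0,0]],
  ],
)

```text
clock: 12.45
eef_pos: [472.0, -54.9, 152.4]
eef_rot: [-0.05, 1.568, -0.088]
wrist_force: [0.1, 1.0, -0.7]
finger_gap: 36.0
```

```bash
python3 - <<'E'
from h import *
st()
E
```

```text
t 12.45 pos [472.  -54.9 152.4] F [ 0.1  1.  -0.7] gap 36.0 app [ 0.003 -0.    -1.   ] jaw yaw -2.16 j6 -0.16
```

Call:
jog_arm(
  moves=[
    [[0,1.2,-10,0,0.15,0],[0,0.5,-10,0,0,0]],
  ],
)

```text
clock: 12.65
eef_pos: [472.9, -52.7, 133.5]
eef_rot: [-0.207, 1.567, -0.244]
wrist_force: [0.2, 0.1, 0.4]
finger_gap: 35.9
```

Call:
jog_arm(
  moves=[
    [[0,0.4,-10,0,0,0],[0,0.4,-10,0,0,0]],
  ],
)

```text
clock: 12.85
eef_pos: [473.1, -51.4, 112.4]
eef_rot: [-0.189, 1.567, -0.225]
wrist_force: [0.5, 1.1, -1.2]
finger_gap: 36.1
```

Call:
jog_arm(
  moves=[
    [[-0.3,-2.4,0,0,0,0],[0,0,0,0,0,0]],
  ],
)

```text
clock: 13.05
eef_pos: [472.2, -53.6, 110.8]
eef_rot: [-0.261, 1.569, -0.297]
wrist_force: [-0.3, 0.3, -0.2]
finger_gap: 36.1
```

Call:
jog_arm(
  moves=[
    [[0,0,-10,0,0,0],[0,0,-10,0,0,0]],
  ],
)

```text
clock: 13.25
eef_pos: [472.9, -53.9, 91.0]
eef_rot: [-0.193, 1.566, -0.23]
wrist_force: [0.4, -1.4, -0.2]
finger_gap: 35.7
```

```bash
python3 - <<'E'
from h import *
im,d,p=snap('wrist'); X=cloud(d,p);st(); rackline(X)
E
```

```text
t 13.3 pos [472.2 -53.7  89.4] F [-1.   0.8 -2.5] gap 35.7 app [ 0.002 -0.001 -1.   ] jaw yaw -2.07 j6 -0.15
strip/tab 4451 c [474.9  -0.6] sz [30.3 45.6] a 87.8 y [-16.5  15.3] z 91.4
strip/tab 482 c [474.1 -44.4] sz [ 3.5 59.2] a 87.8 y [-46.9 -42.2] z 91.2
strip/tab 91 c [473.  -80.4] sz [ 4.8 44.7] a 87.2 y [-83.9 -77.4] z 91.3
strip/tab 2120 c [ 468.4 -117.1] sz [25.3 45.7] a 88.1 y [-130.5 -104. ] z 91.2
twin 2079 c [477.  -28.6] sz [22.6 36.3] a 87.7 y [-40.5 -16.9] z 84.4
twin 353 c [474.1 -44.3] sz [ 3.4 59.2] a 87.7 y [-46.8 -42.2] z 83.6
plates 391 c [476.   15.8] sz [ 2.6 51.8] a 87.8 y [13.6 18.1] z 62.0
wall 202 c [445.5 -43.4] sz [31.9  4.2] a 87.9 y [-59.2 -27.5] z 30.0
wall 150 c [502.9 -45.5] sz [31.5  3.9] a 86.3 y [-61.4 -29.7] z 30.2
wall 42 c [ 498.6 -162. ] sz [16.4  2.1] a 89.7 y [-170.1 -153.8] z 30.0
```

Call:
jog_arm(
  moves=[
    [[0,0,-9,0,0,0],[0,0,-8,0,0,0]],
  ],
)

```text
clock: 13.5
eef_pos: [472.4, -53.8, 71.3]
eef_rot: [-0.221, 1.568, -0.257]
wrist_force: [0.5, -0.2, -1.3]
finger_gap: 35.5
```

Call:
jog_arm(
  moves=[
    [[0,0,-6,0,0,0]],
  ],
)

```text
clock: 13.6
eef_pos: [472.2, -53.8, 64.4]
eef_rot: [-0.221, 1.569, -0.257]
wrist_force: [0.4, 0.3, -0.8]
finger_gap: 36.0
```

Call:
jog_arm(
  moves=[
    [[-0.3,0,-3,0,0,0]],
  ],
)

```text
clock: 13.7
eef_pos: [471.7, -53.7, 60.6]
eef_rot: [-0.26, 1.569, -0.296]
wrist_force: [0.2, -0.0, 1.5]
finger_gap: 36.0
```

Call:
jog_arm(
  moves=[
    [[0,0,-1.5,0,0,0]],
  ],
)

```text
clock: 13.8
eef_pos: [471.8, -53.8, 59.5]
eef_rot: [-0.357, 1.569, -0.393]
wrist_force: [-7.2, -0.1, 18.8]
finger_gap: 35.8
```

Call:
jog_arm(
  moves=[
    [[0.2,0,0.8,0,0,0]],
  ],
)

```text
clock: 13.9
eef_pos: [472.0, -53.8, 60.3]
eef_rot: [-0.357, 1.569, -0.393]
wrist_force: [0.3, -0.0, -1.5]
finger_gap: 35.8
```

Call:
jog_arm(
  moves=[
    [[0,0,0,0,0,0],[0,0,0,0,0,0],[0,0,0,0,0,0]],
  ],
  gripper=0.1,
)

```text
clock: 14.2
eef_pos: [472.3, -53.8, 60.4]
eef_rot: [-0.269, 1.569, -0.305]
wrist_force: [-0.2, 0.1, 0.2]
finger_gap: 51.0
```

Call:
jog_arm(
  moves=[
    [[0,0,20,0,0,0],[0,0,30,0,0,0],[0,0,40,0,0,0],[0,0,0,0,0,0]],
  ],
)

```text
clock: 14.6
eef_pos: [471.4, -53.6, 152.6]
eef_rot: [-2.754, 1.57, -2.79]
wrist_force: [-0.1, 0.1, -0.4]
finger_gap: 51.6
```

```bash
python3 - <<'E'
from h import *
im,d,p=snap('wrist'); X=cloud(d,p);st(); rackline(X); cv2.imwrite('pics/w5.png',im)
E
```

```text
t 14.65 pos [470.3 -53.5 150.2] F [-0.4  0.5 -1.4] gap 51.4 app [-0.004  0.    -1.   ] jaw yaw -2.07 j6 -0.15
strip/tab 2358 c [475.   -0.5] sz [29.7 45.5] a 87.8 y [-16.   15.2] z 91.4
strip/tab 3059 c [470.7 -94.6] sz [52.2 48.6] a 88.3 y [-121.3  -68.1] z 91.3
strip/tab 153 c [ 469.8 -154.4] sz [ 6.7 23.6] a 88.5 y [-157.9 -150.9] z 92.0
twin 1206 c [476.9 -28.4] sz [22.8 36.2] a 87.8 y [-40.4 -16.4] z 84.4
twin 1354 c [473.6 -56.2] sz [27.4 44.9] a 88.3 y [-70.4 -42.2] z 84.3
plates 236 c [476.1  16. ] sz [ 2.5 51.8] a 87.9 y [13.9 18.2] z 62.0
wall 347 c [445.2 -52.9] sz [135.2   4.1] a 87.9 y [-120.4   14.6] z 29.9
wall 355 c [502.  -56.3] sz [137.6   4.2] a 87.8 y [-125.1   12.5] z 30.0
wall 81 c [ 498.5 -145.6] sz [28.2  3.4] a 89.4 y [-159.7 -131.6] z 29.9
```

Call:
jog_arm(
  moves=[
    [[0,-40,5,0,-0.2,0],[0,-40,0,0,0,0],[-1,-40,0,0,0,0],[0,-3,0,0,0,0],[0,0,0,0,0,0]],
  ],
  gripper=-1,
  squeeze=20,
)

```text
clock: 15.15
eef_pos: [467.2, -179.4, 150.2]
eef_rot: [2.677, 1.565, 2.643]
wrist_force: [0.4, 0.9, 0.8]
finger_gap: 14.6
```

```bash
python3 - <<'E'
from h import *
st()
E
```

```text
t 15.15 pos [ 467.2 -179.4  150.2] F [0.4 0.9 0.8] gap 14.6 app [-0.005  0.003 -1.   ] jaw yaw -1.93 j6 -0.41
```

Call:
jog_arm(
  moves=[
    [[0.8,2,-30,0,-0.3,0],[0.5,1,-30,0,0,0],[0,0,-6,0,0,0],[0,0,0,0,0,0]],
  ],
)

```text
clock: 15.55
eef_pos: [468.1, -173.1, 80.9]
eef_rot: [1.959, 1.567, 1.928]
wrist_force: [-0.3, -0.1, 0.9]
finger_gap: 0.3
```

```bash
python3 - <<'E'
from h import *
st()
E
```

```text
t 15.55 pos [ 468.1 -173.1   80.9] F [-0.3 -0.1  0.9] gap 0.3 app [-0.001  0.004 -1.   ] jaw yaw -1.82 j6 -0.4
```

Call:
jog_arm(
  moves=[
    [[0,2,0,0,0,0],[0,2,0,0,0,0],[0,1.5,0,0,0,0]],
  ],
)

```text
clock: 15.85
eef_pos: [468.9, -167.5, 83.2]
eef_rot: [1.316, 1.569, 1.286]
wrist_force: [-0.2, -7.0, -4.8]
finger_gap: 0.5
```

Call:
jog_arm(
  moves=[
    [[0,1.5,0,0,0,0]],
  ],
)

```text
clock: 15.95
eef_pos: [469.0, -166.5, 83.9]
eef_rot: [-0.233, 1.57, -0.263]
wrist_force: [-0.1, -6.6, -5.5]
finger_gap: 0.7
```

Call:
jog_arm(
  moves=[
    [[0,1.5,0,0,0,0]],
  ],
)

```text
clock: 16.05
eef_pos: [469.1, -165.5, 84.5]
eef_rot: [-0.762, 1.568, -0.792]
wrist_force: [-0.2, -7.2, -5.3]
finger_gap: 0.9
```

Call:
jog_arm(
  moves=[
    [[0,1.2,0,0,0,0]],
  ],
)

```text
clock: 16.15
eef_pos: [469.3, -164.9, 85.3]
eef_rot: [-0.887, 1.566, -0.917]
wrist_force: [-0.6, -6.8, -5.6]
finger_gap: 0.4
```

Call:
jog_arm(
  moves=[
    [[-0.1,1.5,-1.2,0,0,0]],
  ],
)

```text
clock: 16.25
eef_pos: [469.5, -164.2, 85.2]
eef_rot: [-0.906, 1.564, -0.936]
wrist_force: [-3.6, -7.5, 4.2]
finger_gap: 1.0
```

Call:
jog_arm(
  moves=[
    [[-0.1,1.5,-0.8,0,0,0]],
  ],
)

```text
clock: 16.35
eef_pos: [469.5, -163.3, 85.3]
eef_rot: [-0.947, 1.562, -0.977]
wrist_force: [-1.6, -7.1, -5.1]
finger_gap: 0.3
```

Call:
jog_arm(
  moves=[
    [[-0.1,1.5,-0.6,0,0,0]],
  ],
)

```text
clock: 16.45
eef_pos: [469.4, -162.5, 85.4]
eef_rot: [-0.99, 1.56, -1.02]
wrist_force: [-0.3, -12.0, -8.8]
finger_gap: 0.4
```

Call:
jog_arm(
  moves=[
    [[-0.1,1,-0.3,0,0.2,0]],
  ],
)

```text
clock: 16.55
eef_pos: [469.4, -162.5, 85.6]
eef_rot: [-1.278, 1.558, -1.308]
wrist_force: [-0.0, -11.5, -10.0]
finger_gap: 0.2
```

Call:
jog_arm(
  moves=[
    [[-0.1,1,-0.3,0,0.2,0]],
  ],
)

```text
clock: 16.65
eef_pos: [469.4, -162.5, 85.9]
eef_rot: [-1.506, 1.556, -1.536]
wrist_force: [0.2, -10.6, -8.3]
finger_gap: 0.1
```

```bash
python3 - <<'E'
from h import *
im,d,p=snap('top'); X=cloud(d,p);st(); cv2.imwrite('pics/t2.png',cv2.resize(im[195:255,300:400],None,fx=7.9,fy=7.9,interpolation=2))
E
```

```text
t 16.7 pos [ 469.4 -162.5   85.9] F [ -1.  -11.   -7.8] gap 0.4 app [ 0.    -0.015 -1.   ] jaw yaw -1.72 j6 -0.36
```

Call:
jog_arm(
  moves=[
    [[0,1.4,-0.8,0.3,0,0]],
  ],
)

```text
clock: 16.8
eef_pos: [469.5, -162.3, 85.8]
eef_rot: [-1.458, 1.559, -1.488]
wrist_force: [-2.9, -13.2, -3.4]
finger_gap: 0.5
```

View pics/t2.png

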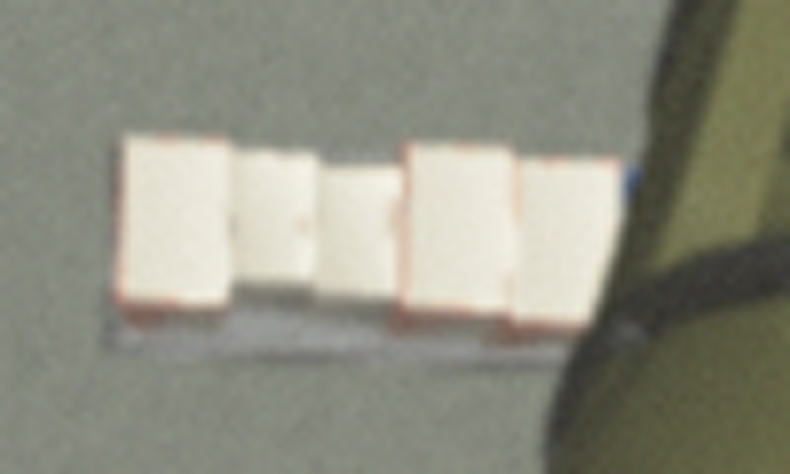

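The top crop shows the row closed: carton (120–230), twin (232–318), new box (318–400), B (402–512), C (514–618), with the follower right behind at 630. I'll press a little more firmly.

Call:
jog_arm(
  moves=[
    [[0,1.6,-0.4,0.3,0,0]],
  ],
)

```text
clock: 16.9
eef_pos: [469.4, -162.1, 85.9]
eef_rot: [-1.385, 1.561, -1.415]
wrist_force: [-0.8, -16.2, -12.9]
finger_gap: 0.7
```

Call:
jog_arm(
  moves=[
    [[0,1.7,-0.2,0.3,0,0]],
  ],
)

```text
clock: 17.0
eef_pos: [469.4, -161.9, 86.0]
eef_rot: [-1.263, 1.563, -1.293]
wrist_force: [1.8, -18.9, -13.9]
finger_gap: 0.3
```

Call:
jog_arm(
  moves=[
    [[0,-4,0,0,0,0],[0,-10,0,0,0,0],[0,-10,5,0,0,0],[0,0,40,0,0,0],[0,0,40,0,0,0]],
  ],
)

```text
clock: 17.5
eef_pos: [468.2, -187.8, 172.5]
eef_rot: [-1.859, 1.565, -1.889]
wrist_force: [0.5, 0.1, 0.2]
finger_gap: 0.6
```

Call:
jog_arm(
  moves=[
    [[0,45,5,0,0,0],[0,45,0,0,0,0],[0,35,0,0,0,0],[0,10,0,0,0,0],[0,0,0,0,0,0]],
  ],
)

```text
clock: 18.0
eef_pos: [470.7, -52.6, 187.9]
eef_rot: [-0.581, 1.555, -0.616]
wrist_force: [0.4, -0.2, 0.2]
finger_gap: 0.5
```

```bash
python3 - <<'E'
from h import *
im,d,p=snap('wrist'); X=cloud(d,p);st(); rackline(X); cv2.imwrite('pics/w6.png',cv2.resize(im[80:320,220:460],None,fx=2.4,fy=2.4,interpolation=2))
E
```

```text
t 18.05 pos [470.7 -53.2 187.8] F [ 0.3  0.2 -0.3] gap 0.3 app [ 0.013 -0.009 -1.   ] jaw yaw -1.98 j6 -0.15
strip/tab 1771 c [475.   0.] sz [29.8 45.5] a 87.9 y [-15.6  15.7] z 91.4
strip/tab 642 c [473.2 -77.8] sz [30.6 45.4] a 86.9 y [-94.2 -62.2] z 91.2
twin 1889 c [473.8 -40. ] sz [47.4 44.6] a 88.3 y [-64.3 -15.9] z 84.5
plates 153 c [476.3  16.2] sz [ 1.9 50.9] a 88.0 y [14.4 18.1] z 61.9
wall 343 c [445.3 -51.6] sz [132.9   4.1] a 88.0 y [-117.9   14.9] z 30.0
wall 58 c [504.9  -2.2] sz [ 2.2 30.1] a 1.1 y [-17.3  12.8] z 30.0
wall 201 c [502.1 -64.7] sz [90.5  3.7] a 89.2 y [-109.9  -19.4] z 29.9
```

View pics/w6.png

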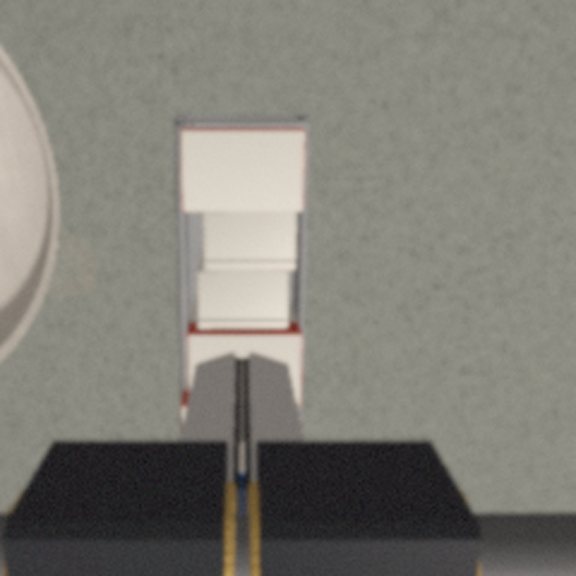

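The crop shows the carton, twin (250,235), new box (243,298) and next carton closed up, with no gaps and all level. I'll clear the arm and check the follower end.

Call:
jog_arm(
  moves=[
    [[0,45,10,0,0,0],[0,45,0,0,0,0],[0,45,0,0,0,0],[0,45,0,0,0,0],[0,0,0,0,0,0]],
  ],
)

```text
clock: 18.55
eef_pos: [472.6, 125.1, 198.8]
eef_rot: [-0.576, 1.554, -0.621]
wrist_force: [-0.3, -1.0, -0.7]
finger_gap: 0.6
```

```bash
python3 - <<'E'
from h import *
im,d,p=snap('top'); X=cloud(d,p);rackline(X)
a=cv2.resize(im[195:255,300:400],None,fx=7,fy=7,interpolation=2)
im,d,p=snap('scene');X=cloud(d,p);rackline(X)
b=cv2.resize(im[190:300,270:390],(700,640))[150:];cv2.imwrite('pics/end.png',cv2.resize(np.vstack([a,b]),(500,600)));st()
E
```

```text
strip/tab 286 c [474.2  -1.5] sz [44.4 30.6] a 0.0 y [-16.8  13.8] z 91.0
strip/tab 585 c [469.8 -94. ] sz [59.3 48.6] a 88.7 y [-124.1  -64.4] z 90.9
strip/tab 58 c [ 468.8 -146.8] sz [10.6 23.9] a 88.1 y [-152.3 -141.2] z 90.7
twin 345 c [474. -40.] sz [46.6 37.6] a 89.2 y [-63.3 -16.8] z 83.9
plates 26 c [ 467.  -136.8] sz [ 9.7 13.5] a 89.3 y [-141.7 -132. ] z 61.1
wall 160 c [444.7 -77.2] sz [ 34.8 191.4] a 6.6 y [-170.5   19.5] z 29.6
strip/tab 267 c [472.6   0.7] sz [31.4 46.5] a 87.7 y [-15.   17.2] z 91.4
strip/tab 577 c [469.3 -90.5] sz [64.7 50.5] a 86.2 y [-122.9  -57.6] z 91.2
strip/tab 62 c [ 467.5 -145.9] sz [11.6 22.9] a 88.2 y [-152. -140.] z 92.0
twin 406 c [468.9 -53.2] sz [138.9  45.6] a 87.4 y [-121.6   17.1] z 84.2
plates 187 c [451.5 -58.5] sz [ 47. 150.] a 15.7 y [-126.1   19.1] z 62.2
plates 17 c [ 467.2 -132.5] sz [10.1  6.3] a 24.9 y [-137.4 -129.6] z 60.8
plates 22 c [ 464.1 -149.4] sz [ 9.1 23.1] a 56.5 y [-152. -140.] z 61.5
wall 358 c [469.  -75.4] sz [188.1  61.4] a 89.3 y [-169.8   19. ] z 29.3
t 18.65 pos [472.7 122.  198.7] F [ 0.5 -0.3 -0.1] gap 0.6 app [ 0.013 -0.01  -1.   ] jaw yaw -2.71 j6 0.24
```

View pics/end.png

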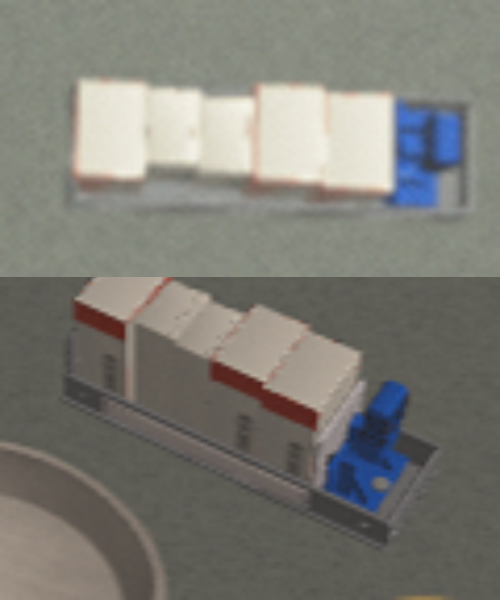

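```bash
python3 -c "
from cell import manip; print(manip.sign_off())"
```

```text
the job is handed in; nothing more can be done
None
```

The medicine box now stands upright in the rack directly behind its twin, and the follower is pressed against the closed row. I handed the job in at about 18.7 s of the 72 s allowed.

**What I did:**
1. I drew the follower back to its stop and slid the two cartons behind the twin back with it.
2. I closed the twin and the first carton up to the end plate, leaving a gap of about 30 mm.
3. I set the box down in the gap, then pushed the follower up against the row and withdrew the arm.

**Last checks:**
- **Row:** The wrist, top and scene pictures show the order carton, twin, new box, carton, carton, follower, with no visible gaps. The new box's top is level with the twin's (about 84 mm).
- **Follower:** It moved about 6.8 mm forward, to roughly 27 mm. A closed row with the plate just touching would be 28 mm, so the plate should be pressed in by about half a millimetre or more. That is inferred from the camera, which is good to about 2 mm, so the spring pressure itself was not measured.

**What was off:**
- **Final push:** The last reading was 18.9 N, just over the 18 N asked (the one before was 16.2 N), and readings vary by about 1 N. Less the 6 N drag, that is about 13 N on the cartons, well below the 25 N crush limit.
- **Other peaks:** The box touched the rack floor with 18.8 N. An off-centre first grip on the follower's tab briefly gave about 30 N at the wrist.

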